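# Gauge a pump roller in the bench caliper

### The arm

A 6-joint arm with a two-finger parallel gripper is mounted at the origin on the work surface. World frame = base frame: x ahead of the robot, y to its left, z up, the work surface at z = 0. Lengths are in mm, angles in rad, forces in N, time in s.
With the tool pointing down it reaches from about 350 to 975 mm from the base axis. Payload 7.1 kg.
Tool frame: the origin (TCP) lies at the very end of the fingers, on their centre line; the grasp point (between the pads) lies 19 mm behind it; x points along the fingers, z is the direction in which the jaws open and shut, and the axes are right-handed (so a half turn about x gives the same grasp; the last joint's range is limited). The gripper opens to 88 mm and grips with 3 to 60 N. Pads are 20 mm wide; open, the fingers measure 115 mm over their backs; the gripper's body (75 mm by 178 mm) begins 61 mm behind the grasp point.
Start: joints at [-1.33, 0.423, 1.63, -0, 1.089, -0.019], TCP at [160.573, -604.004, 222.675] pointing down, gripper open.
Joint ranges: [-3, 3], [-0.9, 2.11], [0.09, 2.58], [-1.31, 4.45], [0.11, 2.69], [-2.54, 2.54]. Speed limits (rad/s): [2.39, 2.39, 3.01, 3.14, 3.14, 3.14].

### API

Orientations are given as a unit quaternion [x, y, z, w].
In Python, from cell import * gives the robot as it stands. Calls block until the motion is done:
- movep(position, orientation): joint-space move of the TCP to a pose.
- move_straight(position, ori=None, rate=150): straight line of the TCP; ori=None keeps the orientation; rate is the mean speed in mm/s.
- goto_joints(angles): joint-space move.
- command_gripper(opening): opening from 0.0 (shut) to 1.0 (fully open); the grip force is fixed at half the most; returns when the fingers have stopped.
- hold(seconds).
- ik(position, orientation): joint angles nearest the present ones, or None.
- grab_frame(name): name is "scene" or "top" or "wrist"; returns a dict with "pixels" (384x512x3 uint8, blue, green, red), "z_map" (384x512 float32, mm along the optical axis (not along the pixel's ray), 0 where there is no reading), "fx", "fy", "cx", "cy" (pixels), "extrinsics" (4x4, takes a point from camera to world coordinates). Camera axes: x right, y up, looking along -z (the intrinsics and any distortion apply to the point x, -y, -z); pixel columns grow to the right and rows downward; lengths in mm; the calibration is good to about 2 mm. The wrist camera is an equidistant fisheye: a pixel r from the principal point sees the ray r / f radians off the axis. A picture is of the moment at which its call begins.
A pose or a line that the arm cannot do raises Unreachable and nothing moves.
- hand_in(): hands the job in, once; it reports no verdict.
Trained networks look in a picture, given as the dict that the camera call returned (one of the last four; its "shot" number tells which), for a name from the list of things; names that differ only in an ending like _2 or _b are one class to them, and where a whole thing is asked for, a point or a joint stands for the part that bears it (a point fixed in the world has none). Each returns a list of dicts, best first, with "confidence" (0 to 1); they miss things now and then, are a little off and sometimes report something else, mostly with a low value. They report only what shows in the picture. A call takes as long as a camera call.
- outline_of(picture, target): "pixels" (384x512 bool, what is visible of it) and "extent" ([left, top, right, bottom] in pixels, round what is visible of it).
- spot_point(picture, target): "location" ([row, column] in pixels: a listed point, or the origin of a listed thing).
Readings, each from a call of its own:
- get_clock(): time.
- get_qpos(): joint angles.
- get_qd(): joint speeds.
- get_effort(): joint torques, N m.
- get_position(): TCP position.
- get_tool_rot(): TCP orientation.
- get_wrist_force(): force on the tool from outside, world axes, zero at the start.
- get_wrist_torque(): the same for the moment, N m.
- get_gripper_width(): opening from 0.0 (shut) to 1.0 (fully open).
Only numpy, scipy, OpenCV 4.12 (cv2) and the standard library are available. Lean on these libraries where they do the work, as an engineer would, in place of code of your own. Each camera call takes 0.05 s, during which the arm holds its last target.

### The job

Check the spare steel pump roller in the bench caliper: stand it gently upright on the caliper's base between the open jaws, tucked in close to the beam, and let go of it. Then slide the blue jaw gently along the beam until it nips the roller against the anvil with light pressure (about 6 N, never over 12 N), keep that pressure for at least half a second without tilting the jaw, and leave the caliper closed on the upright roller. Do not disturb the other roller, jar and bottle.

Things in the scene. Friction and masses are not known exactly. Their poses are not given: they have to be found in the camera images.
- roller: bare steel pump roller, an upright cylinder 28 mm in diameter and 70 mm tall, about 0.2 kg, loose on the bench; origin at the centre of its underside, z up along its axis
- gauge: bench caliper, screwed down: grey base plate 125 (x) by 270 mm (y), 12 mm thick; steel beam along its y axis, from x = 9 to 31 mm, top at z = 34 mm, end blocks at y = -125 and 125 mm up to 36 mm. Origin: middle of the base's underside, z up. Both flat jaw blades stick out from the beam to -x, from x = 4 to -52 mm, between z = 14 and 30 mm
- anvil_mark (a point): point fixed to the caliper's base at x = -18, y = 50, z = 22 mm of its frame: the middle of the travel of the face of the fixed jaw (anvil: steel blade on a dark block, 40 mm high over the beam), which looks to -y. The anvil is rigid but adjustable: its face may stand up to 12 mm to either side of this point along y, and its setting is not reported
- nest (a point): point on the top of the caliper's base plate (12 mm above the bench), at x = -18, y = 18 mm in the caliper's frame: a good place for the centre of the roller's underside, 20 to 44 mm short of the anvil's face; axes as the caliper's
- slider (a joint): travel of the sliding jaw along the beam in m, growing as it closes towards the anvil (+y of the caliper): 0 = fully open, 0.085 at most. Face of the jaw at y = -35 mm + travel in the caliper's frame. It moves stiffly, needing about 2.5 N, and stays where it is left
- jaw (a joint): tilt of the sliding jaw on the beam in rad about the vertical axis through its knob, 0 = square to the beam, positive anticlockwise from above. A stiff spring (18 N m per rad) keeps it square; a force on the jaw's blade, 38 mm from the knob axis, tilts it by 0.0021 rad and gives 0.08 mm per newton
- jaw_knob (a point): top centre, 74 mm above the bench, of the sliding jaw's black upright round post, 18 mm in diameter, 36 mm tall, on a blue carriage block (top 38 mm above the bench; reaches 25 mm behind and 18 mm ahead of the post's axis, 17 mm to each side). It stands over the beam, 18 mm behind the jaw's face; push it from behind to close. y axis points along the beam to the anvil
- jaw_face (a point): point on the flat face of the sliding jaw, in line with point nest along the beam, 22 mm above the bench; y axis points to the anvil
- black_roller: bystander: black rubber roller standing on the bench, 36 mm in diameter, 55 mm tall; origin at the centre of its underside
- amber_jar: bystander: amber glass jar with white cap, 54 mm in diameter, 85 mm tall; origin at the centre of its underside
- silver_bottle: bystander: silvery bottle with white cap, 60 mm in diameter, 120 mm tall; origin at the centre of its underside

How it is judged (in metres and radians):
On the way, in this order (a step that is already met when the one before it is completed fails the run):
1. the roller stands upright on the caliper's base between the open jaws, let go, with the jaw more than 8 mm away from it (angle between roller's own z axis and vertical below 0.05 rad and z of roller in the frame of gauge between 0.01 and 0.0145 m and x of roller in the frame of gauge between -0.042 and 0 m and y of roller in the frame of gauge below 0.05 m and y of roller in the frame of jaw_face above 0.022 m and contact force between the fingers and roller below 0.1 N), for 0.2 s.
2. the jaw presses the roller against the anvil with more than 3 N, standing still, for half a second (contact force between jaw and roller above 3 N and velocity of joint slider below 0.004 m/s and linear speed of roller below 0.004 m/s and angle between roller's own z axis and vertical below 0.05 rad and contact force between the fingers and roller below 0.1 N), for 0.5 s.
At the end, for the whole second after the job is handed in: the roller stands upright (within 3 degrees) on the caliper's base, between the two jaw blades and against the anvil, with the sliding jaw closed on it (gap under 1.5 mm) and square (within 0.02 rad), at rest and released (angle between roller's own z axis and vertical below 0.05 rad and z of roller in the frame of gauge between 0.01 and 0.0145 m and x of roller in the frame of gauge between -0.042 and 0 m and y of roller in the frame of gauge between 0.022 and 0.05 m and y of roller in the frame of jaw_face between 0.012 and 0.0155 m and value of joint jaw between -0.02 and 0.02 rad and linear speed of roller below 0.01 m/s); the robot touches nothing.
It fails at once if the sliding jaw pressed on the roller with more than 12 N (contact force between jaw and roller above 12 N).
It fails at once if the sliding jaw was tilted by more than 0.03 rad (value of joint jaw above 0.03 rad or value of joint jaw below -0.03 rad).
It fails at once if the roller was dropped or slammed onto the caliper (over 60 N) (contact force between roller and gauge above 60 N).
It fails at once if the roller was tipped over (angle between roller's own z axis and vertical above 0.6 rad).
It fails at once if a bystander was moved by more than 15 mm (distance of any of black_roller, amber_jar, silver_bottle from where it was at the start of the episode above 0.015 m).
It also fails if it takes over 61 s, if anything falls off the work surface, if the arm or the gripper's body presses on something with over 40 N, if the wrist force passes 120 N, or if a joint passes its speed limit or range.

## Working session

There is one attempt and no reset: what is moved stays moved. The work goes in short steps, each a Python script; the robot and the scene stay as the last script left them, time stands still between calls to the robot, and variables do not carry over. Pictures are saved under pics/ and viewed, and the job is handed in when it is done.

```bash
ls -la; mkdir -p pics
cat > h.py <<'E'
from cell import *
import numpy as np, cv2
def save(f,n): cv2.imwrite('pics/'+n+'.png',f['pixels'])
def ray(f,row,col,fish=False):
    x=(col-f['cx'])/f['fx'];y=(row-f['cy'])/f['fy']
    if fish:
        r=np.hypot(x,y); s=np.tan(r)/r if r>1e-9 else 1; x*=s;y*=s
    E=np.array(f['extrinsics']); d=E[:3,:3]@np.array([x,-y,-1.]); return E[:3,3],d
def onplane(f,row,col,z,fish=False):
    o,d=ray(f,row,col,fish); t=(z-o[2])/d[2]; return o+t*d
def pt(f,row,col):
    o,d=ray(f,row,col); return o+d*float(f['z_map'][int(round(row)),int(round(col))])
E
python3 - <<'E'
from h import *
for n in ('scene','top'):
    f=grab_frame(n); save(f,n+'0'); print(n,f['fx'],f['cx'],f['cy'],np.round(f['extrinsics'],3).tolist())
    for t in ('roller','gauge','black_roller','amber_jar','silver_bottle','jaw_knob','nest','anvil_mark','jaw_face'):
        for r in spot_point(f,t)[:2]:
            a=r['location']; print(t,round(r['confidence'],2),np.round(a,1),np.round(pt(f,*a),1))
print(get_clock(),get_tool_rot())
f=grab_frame('wrist');save(f,'wrist0')
E
```

```text
total 12
drwxr-xr-x  3 agent agent 4096 Dec  6 13:13 .
drwxr-xr-x 23 root  root  4096 Dec  6 13:13 ..
drwxr-xr-x  2 agent agent 4096 Dec  6 13:13 pics
scene 421.23112315572837 254.34789846184307 187.44948148237145 [[0.19, -0.509, 0.839, 1351.589], [0.982, 0.108, -0.157, -122.41], [-0.011, 0.854, 0.521, 570.117], [0.0, 0.0, 0.0, 1.0]]
roller 0.69 [218.5 302.7] [605.8 127.4  11. ]
gauge 0.92 [209.2 189.7] [ 546.3 -122.1   31.9]
black_roller 0.87 [184.2 304.4] [460.9 175.   10.9]
amber_jar 0.66 [200.9 345.1] [574.4 239.9  23.5]
silver_bottle 0.6 [241.8 364.9] [720.2 226.7  17.4]
jaw_knob 0.95 [191.  158.2] [ 3.982e+02 -1.967e+02  2.000e-01]
nest 0.88 [205.3 194.2] [ 532.9 -111.    32.2]
anvil_mark 0.71 [202.8 211.3] [555.1 -72.8  48.3]
top 369.84235005391776 249.38109602851583 193.36922493878288 [[0.004, 0.979, -0.202, 451.166], [-1.0, 0.004, -0.003, 21.844], [-0.002, 0.202, 0.979, 714.942], [0.0, 0.0, 0.0, 1.0]]
gauge 0.74 [237.  327.5] [ 512.6 -124.4   13.1]
gauge 0.57 [232.5 368.6] [ 515.1 -182.6   75.7]
black_roller 0.61 [274.9 162.9] [441.9 174.   53.7]
amber_jar 0.7 [216.2 133.4] [542.2 226.   74.2]
silver_bottle 0.73 [147.8 145. ] [671.2 216.7  63.1]
jaw_knob 0.78 [230.7 366.7] [ 518.3 -180.    74.2]
nest 0.8 [243.7 315.7] [ 500.  -101.9   11.9]
anvil_mark 0.77 [237.9 300.5] [509.2 -70.9  30.7]
jaw_face 0.81 [252.  343.3] [ 484.4 -151.7   18.2]
1.0 [ 0.43100902  0.5605525  -0.4310217   0.56056437]
```

View pics/scene0.png

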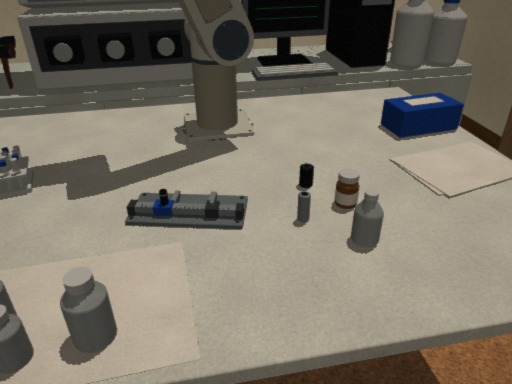

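View pics/top0.png

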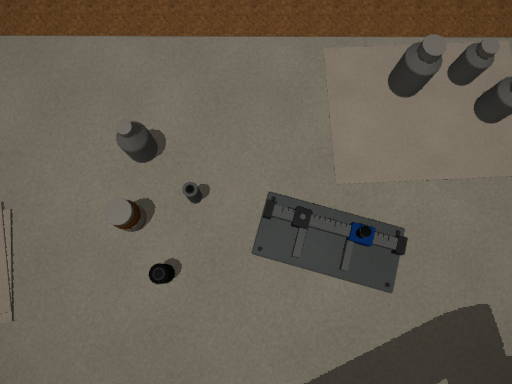

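View pics/wrist0.png

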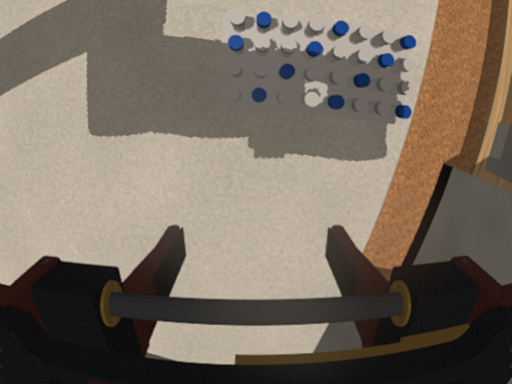

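Run:
```python
from h import *
f=grab_frame('top')
E=np.array(f['extrinsics'])
v,u=np.mgrid[0:384,0:512]; z=f['z_map']
P=np.stack([(u-f['cx'])/f['fx']*z,-(v-f['cy'])/f['fy']*z,-z],-1)@E[:3,:3].T+E[:3,3]
np.savez('top.npz',P=P,z=z,px=f['pixels'])
for t in('roller','gauge','jaw_knob','black_roller','amber_jar','silver_bottle'):
    for o in outline_of(f,t)[:2]:
        m=o['pixels']&(z>0); print(t,round(o['confidence'],2),np.round(o['extent']),m.sum(), np.round(np.median(P[m],0),1))
        if t=='gauge' and o['confidence']>.5: np.save('gm.npy',o['pixels'])
c=cv2.resize(f['pixels'][180:300,240:420],None,fx=4.4,fy=4.4,interpolation=cv2.INTER_CUBIC)
cv2.imwrite('pics/gz.png',cv2.convertScaleAbs(c,alpha=2))
# roller top
r=P[175:215,175:215]; 
m=(z[175:215,175:215]>0)&(r[...,2]>60)
print('roller top',m.sum(),r[m].mean(0),r[m].min(0),r[m].max(0))
g=P[185:300,245:415]; 
print('bench z',np.median(P[300:330,200:300,2]))
m=(g[...,2]>7)&(g[...,2]<80)&(z[185:300,245:415]>0)
print(cv2.minAreaRect(g[m][:,:2].astype(np.float32)))
m2=m&(abs(g[...,2]-12)<3); print(m2.sum(),cv2.minAreaRect(g[m2][:,:2].astype(np.float32)), np.median(g[m2][:,2]))
```

```text
roller 0.8 [183. 180. 201. 203.] 301 [588.  127.5  69.4]
gauge 0.62 [252. 190. 406. 295.] 9527 [ 503.3 -127.3   13.3]
jaw_knob 0.84 [342. 223. 375. 273.] 657 [ 506.9 -169.1   38.8]
black_roller 0.92 [148. 260. 175. 288.] 439 [443.5 176.5  55.5]
black_roller 0.55 [343. 220. 376. 270.] 756 [ 505.6 -169.9   38.2]
amber_jar 0.62 [102. 197. 147. 233.] 1049 [545.5 240.   84.3]
silver_bottle 0.93 [115. 118. 160. 164.] 1322 [678.4 228.2  80.8]
roller top 196 [591.11435363 129.46298742  70.08461926] [578.49561386 116.5955578   60.25710475] [605.17541941 143.78272266  73.37305671]
bench z 0.9187802963896274
((506.34344482421875, -126.4949951171875), (270.0534973144531, 125.38456726074219), 74.57113647460938)
6412 ((506.1889343261719, -126.45220947265625), (270.0540466308594, 125.05948638916016), 74.56961059570312) 12.62194739589279
```

View pics/gz.png

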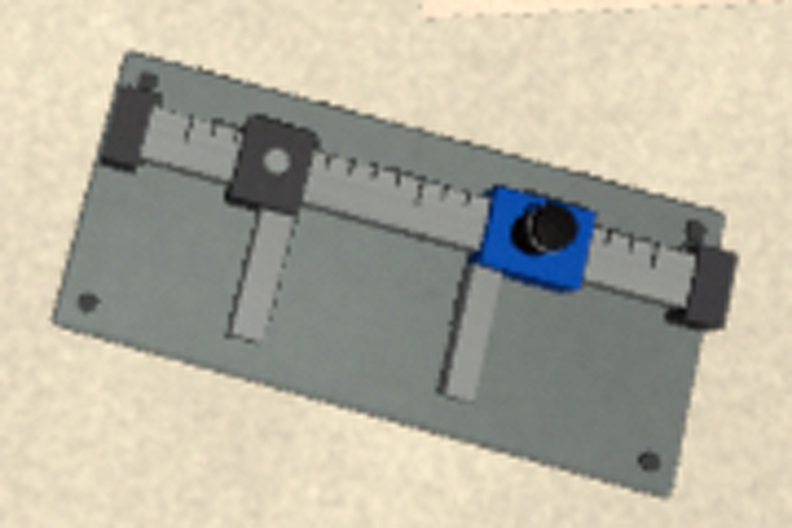

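The caliper, at about 250–405, 190–295 px in the top image, fits a 270x125 mm rectangle with a yaw of about -15.4°. The jaw is open on the right and the anvil is on the left. Next I'll locate the blades in the gauge frame.

```bash
cat >> h.py <<'E'
GC=np.array([506.3,-126.5]); YAW=np.radians(74.57-90)
RG=np.array([[np.cos(YAW),-np.sin(YAW)],[np.sin(YAW),np.cos(YAW)]])
def g2w(x,y,z): return np.array([*(GC+RG@[x,y]),z])
def w2g(p): p=np.asarray(p,float); return np.concatenate([(p[...,:2]-GC)@RG,p[...,2:]],-1)
from scipy.spatial.transform import Rotation as R
def down(zdir):  # tool x down, tool z along yaw angle zdir (rad)
    x=np.array([0,0,-1.]);z=np.array([np.cos(zdir),np.sin(zdir),0]);y=np.cross(z,x)
    return R.from_matrix(np.stack([x,y,z],1)).as_quat().tolist()
E
python3 - <<'E'
from h import *
d=np.load('top.npz');P=d['P'];ok=d['z']>0
g=w2g(P); 
def sh(n,m): q=g[m&ok]; print(n,len(q),'min',np.round(np.percentile(q,2,axis=0),1),'max',np.round(np.percentile(q,98,axis=0),1))
X,Y,Z=g[...,0],g[...,1],g[...,2]
b=(X>-48)&(X<-5)&(Z>25)&(Z<35)
sh('anvil blade',b&(Y>20)&(Y<90)); sh('jaw blade',b&(Y>-70)&(Y<0))
sh('anvil block',(abs(X-20)<25)&(Z>50)&(Y>20)&(Y<90)); sh('knob',(abs(X-20)<25)&(Z>65)&(Y<0)&(Y>-90)); sh('carriage',(abs(X-20)<25)&(Z>36)&(Z<42)&(Y<0)&(Y>-110))
sh('beam',(Y>-20)&(Y<20)&(Z>28)&(Z<38))
for s in(0,1):
  for zd in (YAW,YAW+np.pi,YAW+np.pi/2,YAW-np.pi/2):
    print(round(zd,2),[None if q is None else np.round(q,2).tolist() for q in (ik([591,129.5,40],down(zd)),ik(g2w(-16,18,50).tolist(),down(zd)))])
  break
E
```

```text
anvil blade 181 min [-46.4  47.9  26.9] max [-6.  61.4 33.1]
jaw blade 175 min [-46.4 -41.2  25.7] max [ -5.5 -29.3  32.9]
anvil block 6 min [21.5 58.4 50.1] max [29.1 66.8 50.9]
knob 97 min [ 16.3 -54.3  65.9] max [ 31.8 -38.7  76.8]
carriage 350 min [   8.2 -102.3   36.1] max [ 40.9 -11.1  41.6]
beam 274 min [ 13.8 -19.4  31.9] max [35.7 19.1 37.1]
-0.27 [[0.2, 0.65, 1.76, -0.0, 0.73, 0.47], [-0.23, 0.53, 1.98, -0.0, 0.63, 0.04]]
2.87 [None, None]
1.3 [[0.2, 0.65, 1.76, -0.0, 0.73, -1.11], [-0.23, 0.53, 1.98, -0.0, 0.63, -1.53]]
-1.84 [[0.2, 0.65, 1.76, -0.0, 0.73, 2.04], [-0.23, 0.53, 1.98, -0.0, 0.63, 1.61]]
```

Run:
```python
from h import *
f=grab_frame('top')
def q(X,Y,z): return w2g(onplane(f,180+(Y+.5)/4.4-.5,240+(X+.5)/4.4-.5,z))
for n,X,Y,z in [('c1',125,52,12),('c2',723,212,12),('c3',668,497,12),('c4',52,325,12),('beam far',320,153,34),('beam near',303,206,34),('anv tip L',228,337,30),('anv tip R',262,342,30),('jaw tip L',440,392,30),('jaw tip R',472,401,30),('jaw root',502,268,30),('anv root',292,212,30),('knob top',553,227,74),('anvil blk',247,116,48),('blkL',123,88,36),('eblkR',735,255,36)]:
    print(n,np.round(q(X,Y,z),1), 'depth z',np.round(pt(f,180+Y/4.4,240+X/4.4)[2],1))
f=grab_frame('scene');
c=cv2.resize(f['pixels'][170:245,110:265],None,fx=5,fy=5,interpolation=cv2.INTER_CUBIC); cv2.imwrite('pics/sz.png',cv2.convertScaleAbs(c,alpha=1.5))
```

```text
c1 [ 60.5 134.9  12. ] depth z 11.5
c2 [  61.8 -132.5   12. ] depth z -0.5
c3 [ -61.9 -132.9   12. ] depth z 1.0
c4 [-62.9 133.9  12. ] depth z 1.3
beam far [35.8 44.1 34. ] depth z 34.0
beam near [12.  45.6 34. ] depth z 11.3
anv tip L [-48.7  62.1  30. ] depth z 14.3
anv tip R [-46.9  48.   30. ] depth z 13.6
jaw tip L [-46.8 -27.6  30. ] depth z 24.5
jaw tip R [-46.8 -41.1  30. ] depth z 12.4
jaw root [  9.8 -41.2  30. ] depth z 39.2
anv root [ 8.9 49.  30. ] depth z 40.2
knob top [ 24.4 -46.2  74. ] depth z 75.5
anvil blk [40.  78.7 48. ] depth z 12.1
blkL [ 39.9 131.4  36. ] depth z 36.2
eblkR [  40.3 -131.8   36. ] depth z 35.6
```

View pics/sz.png

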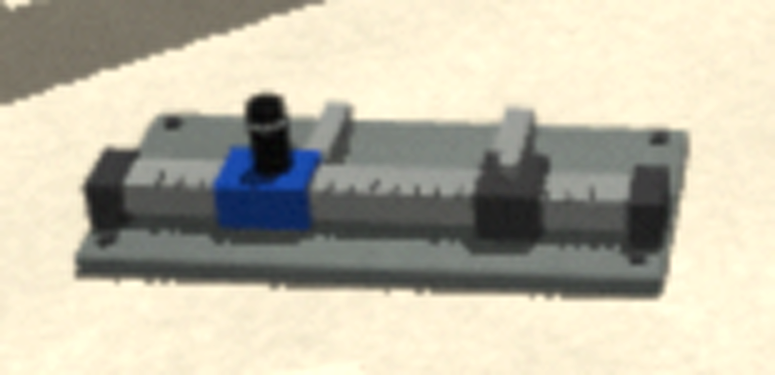

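Everything on the beam sits +4.5 mm in x from the base-rectangle frame, consistently, so I'll use the beam as the reference. The anvil face is at y≈48 and the jaw travel is about 7 mm. Next I'll go above the roller and check with the wrist camera.

```bash
cat >> h.py <<'E'
GC=GC+RG@np.array([4.5,0])
E
python3 - <<'E'
from h import *
print('nest NN',w2g([500.,-101.9,12]), 'origin NN',w2g([512.6,-124.4,13]))
t=get_clock()
movep([591.8,130.2,190],down(YAW))
f=grab_frame('wrist'); save(f,'wrist1')
for r in outline_of(f,'roller')[:2]: print(r['confidence'],r['extent'])
for r in spot_point(f,'roller')[:2]: print(r['confidence'],r['location'],onplane(f,*r['location'],0,True))
print(get_clock(),get_position(),get_wrist_force(), f['fx'],f['cx'],f['cy'],np.round(f['extrinsics'],2).tolist())
E
```

```text
nest NN [-17.11802189  22.03713964  12.        ] origin NN [ 1.01419638  3.70049162 13.        ]
0.79 [244.7, 161.9, 269.1, 200.8]
0.6 [287.9, 24.0, 356.3, 87.7]
0.71 [174.0, 259.1] [594.16969929 125.49395636   0.        ]
4.6417 [591.95155016 129.63729875 190.03256801] [-0.02616023  0.43743294 -0.64422975] 297.3186396354542 255.1667851615506 192.8678459741166 [[0.96, 0.26, 0.08, 612.17], [-0.27, 0.92, 0.29, 209.38], [0.0, -0.3, 0.95, 351.35], [0.0, 0.0, 0.0, 1.0]]
```

View pics/wrist1.png

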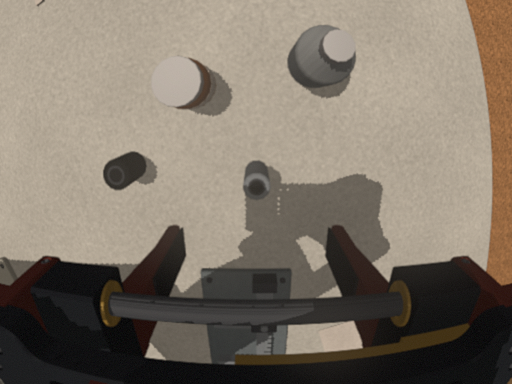

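Run:
```python
from h import *
f=grab_frame('wrist'); print(get_position())
print(onplane(f,187,257,70,True), onplane(f,174,257.5,35,True))
q=onplane(f,187,257,70,True)
g=grab_frame('top'); o=outline_of(g,'roller')[0]; E=np.array(g['extrinsics']); z=g['z_map']; v,u=np.nonzero(o['pixels']&(z>0)); z=z[v,u]
P=np.stack([(u-g['cx'])/g['fx']*z,-(v-g['cy'])/g['fy']*z,-z],-1)@E[:3,:3].T+E[:3,3]
t=P[P[:,2]>66]; print(len(t),t.mean(0),t.min(0),t.max(0),cv2.minEnclosingCircle(t[:,:2].astype(np.float32)))
```

```text
[591.91496376 129.72587984 190.00239298]
[592.22446218 130.23999079  70.        ] [594.21554807 134.51445282  35.        ]Traceback (most recent call last):
  File "<stdin>", line 5, in <module>
IndexError: list index out of range
```

The wrist view has the roller's top centre at (257,187) px, which gives (592,130) mm and agrees with the top camera. I'll grasp it.

Run:
```python
from h import *
move_straight([592,130.4,30],rate=120)
print(get_clock(),get_position(),get_wrist_force())
command_gripper(0.0)
print(get_clock(),get_gripper_width(),get_wrist_force())
move_straight([592,130.4,130],rate=120)
print(get_clock(),get_gripper_width(),get_wrist_force(),get_position())
f=grab_frame('wrist'); save(f,'wrist2')
```

```text
6.275 [592.56746136 130.52998651  30.75600321] [ 0.36904222 -0.53941063  0.55775339]
7.2333 0.31179910727164944 [ 0.71050357 -0.31888332  0.21486913]
8.2167 0.3126143688711363 [ 0.35052135  0.05370492 -2.28820631] [591.33594021 130.2781081  129.24846323]
```

View pics/wrist2.png

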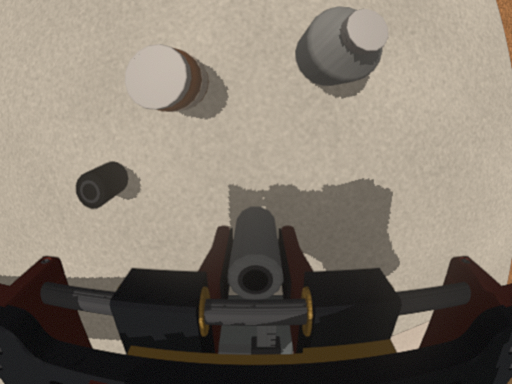

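Run:
```python
from h import *
p=g2w(-15,22,130); print(p)
movep(p.tolist(),down(YAW)); 
move_straight(g2w(-15,22,70).tolist(),rate=120)
hold(0.3)
print(get_clock(),get_position(),w2g(get_position()),get_wrist_force())
for n in('wrist','scene','top'):
    f=grab_frame(n); 
    if n=='wrist': im=f['pixels']
    elif n=='scene': im=cv2.resize(f['pixels'][130:245,110:265],None,fx=5,fy=5,interpolation=cv2.INTER_CUBIC)
    else: im=cv2.resize(f['pixels'][180:300,240:420],None,fx=4.4,fy=4.4,interpolation=cv2.INTER_CUBIC)
    cv2.imwrite(f'pics/p1{n}.png',im)
```

```text
[ 502.03179898 -102.49932376  130.        ]
10.2 [ 502.47052125 -102.61520537   70.65015945] [-14.54625938  22.00502203  70.65015945] [ 0.20845568  0.07029372 -2.56288709]
```

View pics/p1wrist.png

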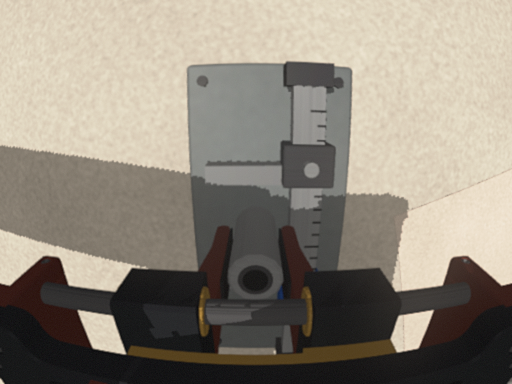

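View pics/p1scene.png

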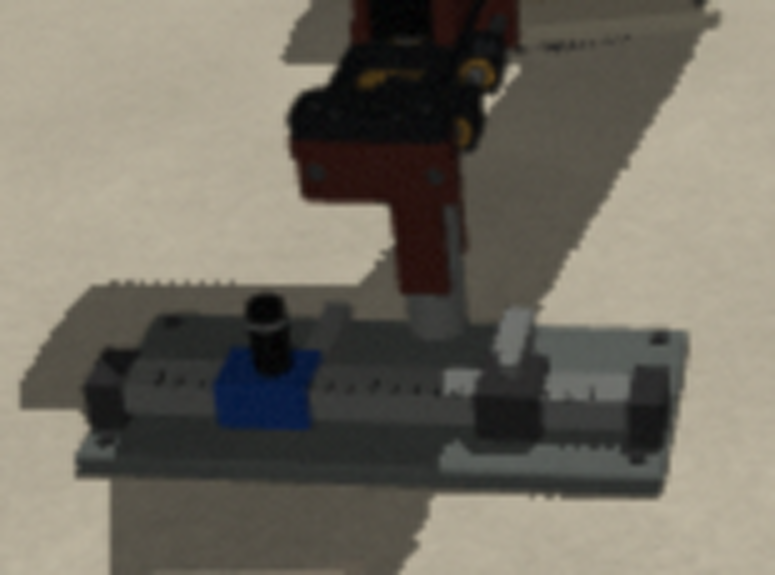

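View pics/p1top.png

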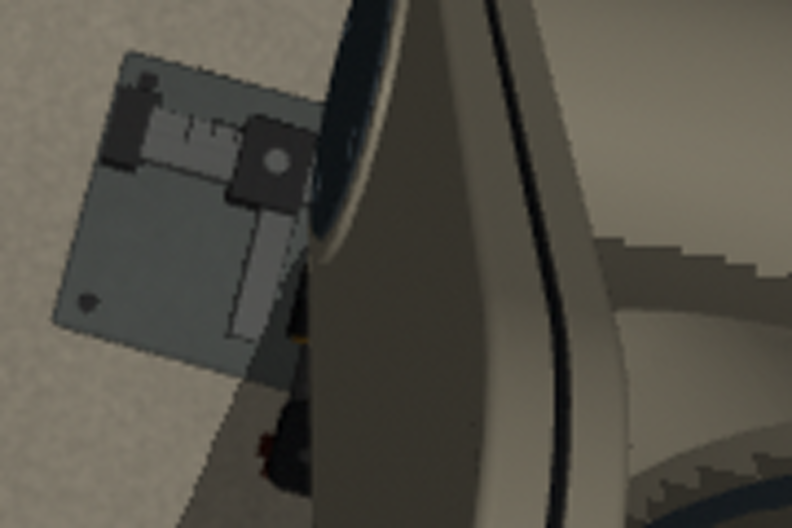

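The roller hangs between the jaws, with its right edge (about 282 px) left of the beam (290 px and up) in the wrist view. I'll lower it under force watch.

Run:
```python
from h import *
move_straight(g2w(-15,22,46).tolist(),rate=60); hold(0.2)
b=np.mean([get_wrist_force()[2] for _ in range(3)]); print(get_position()[2],b)
z=45.
while z>39:
    move_straight(g2w(-15,22,z).tolist(),rate=15); F=get_wrist_force()[2]; print(z,round(get_position()[2],2),round(F,2))
    if F-b>2.5: break
    z-=0.35
print(get_clock(), w2g(get_position()))
```

```text
46.25219047168244 -1.4337745806740128
45.0 45.1 -2.33
44.65 44.68 -1.78
44.3 44.28 -2.94
43.949999999999996 43.92 -2.75
43.599999999999994 43.58 -2.63
43.24999999999999 43.22 -2.67
42.89999999999999 42.86 -2.67
42.54999999999999 42.53 -1.81
42.19999999999999 42.18 -1.81
41.84999999999999 42.02 1.69
13.6 [-14.96765921  22.00519214  42.01827136]
```

Run:
```python
from h import *
command_gripper(0.55); hold(0.2)
print(get_clock(),get_gripper_width(),get_wrist_force())
move_straight(g2w(-15,22,150).tolist(),rate=120)
f=grab_frame('wrist'); save(f,'w3'); print(get_clock())
q=onplane(f,0,0,0,True)
for r in spot_point(f,'roller')[:2]: print(r['confidence'],r['location'],w2g(onplane(f,*r['location'],12,True)))
```

```text
14.3417 0.5484349405547708 [ 0.22425928 -0.5929305  -0.11970948]
15.4417
0.92 [185.0, 258.2] [-14.20391056  19.74901596  12.        ]
0.36 [155.3, 253.5] [-19.05619669  51.20056821  12.        ]
```

View pics/w3.png

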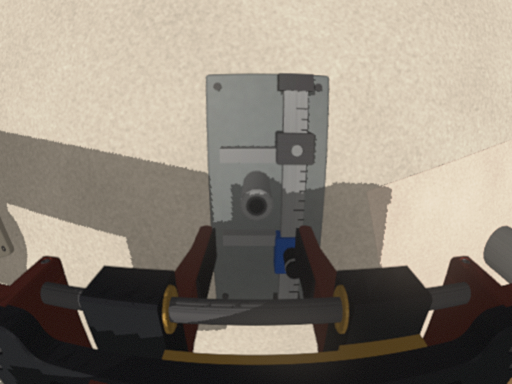

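The roller stands upright, with its top at about (257,205) px between the blades. Next I'll go behind the knob with the fingers closed.

Run:
```python
from h import *
command_gripper(0.0)
movep(g2w(20,-80,150).tolist(),down(YAW))
move_straight(g2w(20,-80,48).tolist(),rate=120); hold(0.3)
print(get_clock(),w2g(get_position()),get_wrist_force())
f=grab_frame('scene'); im=cv2.resize(f['pixels'][130:245,110:265],None,fx=5,fy=5,interpolation=cv2.INTER_CUBIC); cv2.imwrite('pics/s4.png',im)
f=grab_frame('wrist'); save(f,'w4')
```

```text
18.15 [ 20.32670423 -80.08357305  48.52930643] [ 0.33629023 -0.59204365  0.18782848]
```

View pics/s4.png

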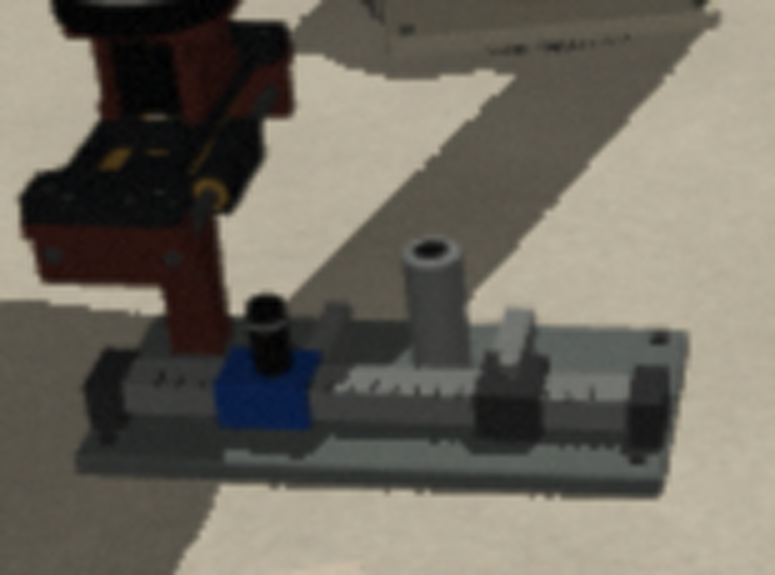

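View pics/w4.png

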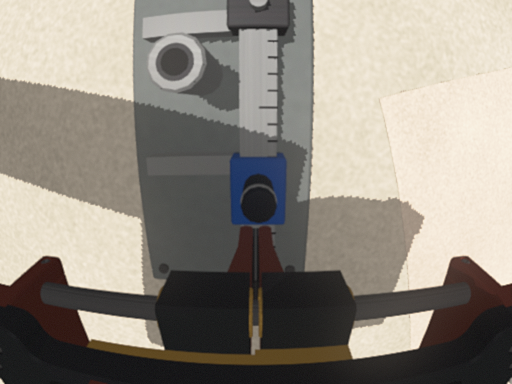

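The closed fingers (column 256) are centred behind the knob (258,200). I'll push with force monitoring.

```bash
cat >> h.py <<'E'
def fy(): 
    F=np.array(get_wrist_force()); return float((F[:2]@RG)[1])
E
python3 - <<'E'
from h import *
hold(.1);b=np.mean([fy() for _ in range(5)]); print('b',b,get_clock())
y=-80.; log=[]
move_straight(g2w(20,-70,48).tolist(),rate=40); y=-70
while y<-58:
    y+=1.; move_straight(g2w(20,y,48).tolist(),rate=15); F=fy()-b; log.append((y,round(w2g(get_position())[1],2),round(F,2)))
    if F<-1.8: break
print(log,get_clock())
E
```

```text
b 0.7146606188357858 18.35
[(-69.0, np.float64(-68.99), np.float64(-0.65)), (-68.0, np.float64(-68.12), np.float64(-0.66)), (-67.0, np.float64(-67.14), np.float64(-2.03))] 19.5
```

Run:
```python
from h import *
b=0.7
move_straight(g2w(20,-38,48).tolist(),rate=20)
print(get_clock(),fy()-b)
y=-38.; log=[]
while y<-24.5:
    y+=1.5; move_straight(g2w(20,y,48).tolist(),rate=10); F=fy()-b; log.append((y,round(float(w2g(get_position())[1]),2),round(F,2)))
    if F<-5: break
print(log,get_clock())
f=grab_frame('scene'); im=cv2.resize(f['pixels'][130:245,110:265],None,fx=5,fy=5,interpolation=cv2.INTER_CUBIC); cv2.imwrite('pics/s5.png',im)
f=grab_frame('wrist'); save(f,'w5')
```

```text
21.1 -2.3276257388169084
[(-36.5, -36.45, -2.33), (-35.0, -34.91, -2.1), (-33.5, -33.41, -2.63), (-32.0, -31.9, -1.51), (-30.5, -30.44, -3.21), (-29.0, -29.02, -3.43), (-27.5, -27.43, -4.28), (-26.0, -25.89, -3.84), (-24.5, -24.4, -3.13)] 23.8
```

View pics/s5.png

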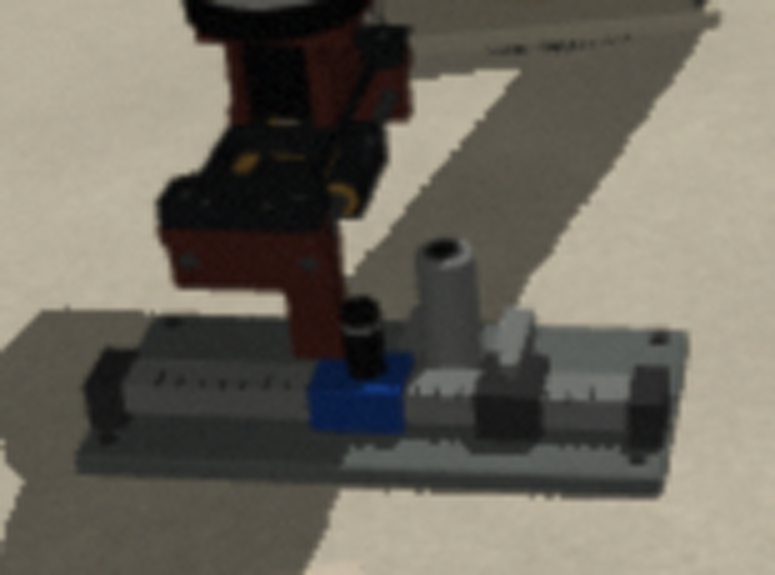

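View pics/w5.png

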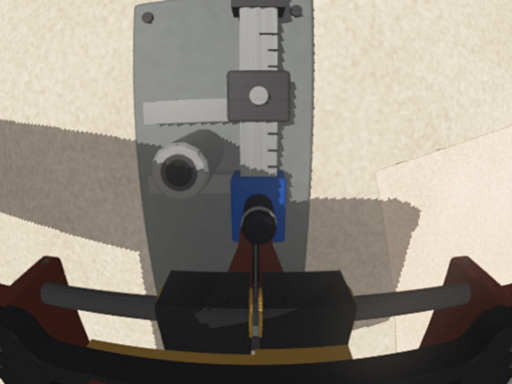

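The roller is upright and moving with the jaw towards the anvil, at (180,172) in the wrist view. Now fine steps until it nips.

Run:
```python
from h import *
b=0.7
y=-24.5; log=[]
while y<-8:
    y+=0.2 if log and log[-1][2]<-4.6 else 0.35
    move_straight(g2w(20,y,48).tolist(),rate=6); F=fy()-b; log.append((round(y,2),round(float(w2g(get_position())[1]),2),round(F,2)))
    if F<-6.5: break
    if get_clock()>40: break
print(log,get_clock())
for i in range(4): hold(.05); print(round(fy()-b,2),w2g(get_position()))
```

```text
[(-24.15, -24.16, -3.5), (-23.8, -23.8, -4.1), (-23.45, -23.43, -4.13), (-23.1, -23.08, -5.6), (-22.9, -22.88, -3.91), (-22.55, -22.53, -4.43), (-22.2, -22.17, -4.54), (-21.85, -21.82, -4.85), (-21.65, -21.64, -4.61), (-21.45, -21.44, -5.8), (-21.25, -21.23, -4.17), (-20.9, -20.85, -4.5), (-20.55, -20.52, -4.48), (-20.2, -20.17, -3.65), (-19.85, -19.81, -3.57), (-19.5, -19.48, -4.13), (-19.15, -19.12, -4.14), (-18.8, -18.79, -4.32), (-18.45, -18.53, -5.83), (-18.25, -18.4, -6.2), (-18.05, -18.29, -7.31)] 29.15
-6.94 [ 20.10432926 -18.28254858  48.04726621]
-6.87 [ 20.06205746 -18.27201942  48.03823189]
-6.05 [ 20.07226364 -18.28904312  48.03379728]
-6.93 [ 20.08586438 -18.2892846   48.02094778]
```

Run:
```python
from h import *
b=0.7;y=-18.05
def m():
    v=[]
    for i in range(4): hold(.03); v.append(fy()-b)
    return np.mean(v)
for k in range(4):
    y+=0.12; move_straight(g2w(20,y,48).tolist(),rate=6); F=m(); print(round(y,2),round(float(w2g(get_position())[1]),2),round(F,2))
    if F<-8.8: break
hold(0.9); print(m(),get_clock())
f=grab_frame('scene'); im=cv2.resize(f['pixels'][130:245,110:265],None,fx=5,fy=5,interpolation=cv2.INTER_CUBIC); cv2.imwrite('pics/s6.png',im)
f=grab_frame('wrist'); save(f,'w6')
```

```text
-17.93 -18.2 -6.92
-17.81 -18.16 -7.28
-17.69 -18.07 -8.0
-17.57 -18.02 -8.08
-7.630184429560319 31.9167
```

View pics/s6.png

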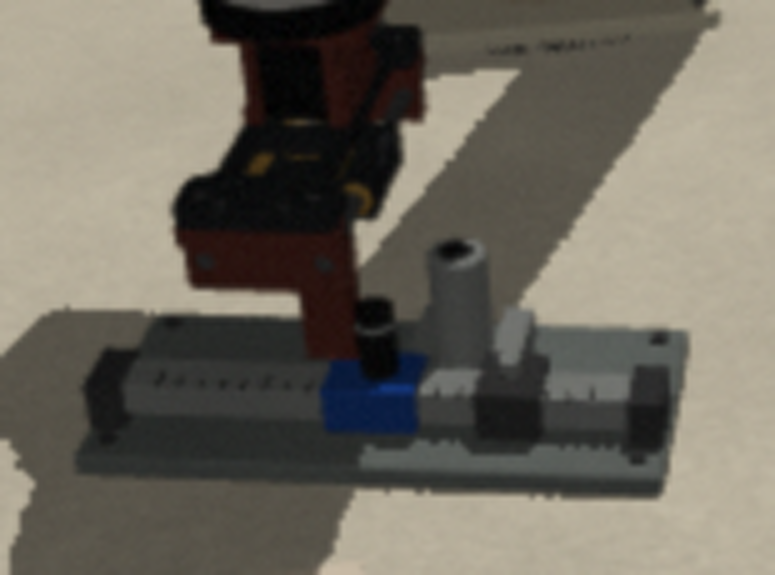

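View pics/w6.png

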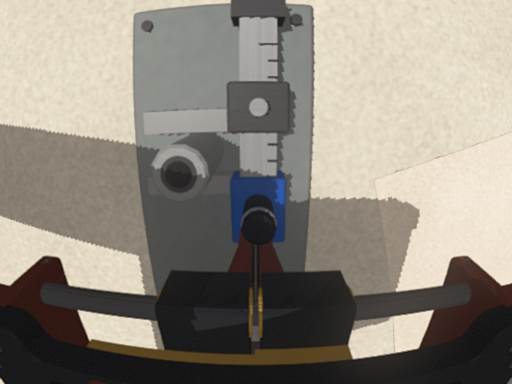

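Run:
```python
from h import *
b=0.7;y=-17.57
def m():
    v=[]
    for i in range(5): hold(.03); v.append(fy()-b)
    return np.mean(v)
for k in range(4):
    y+=0.12; move_straight(g2w(20,y,48).tolist(),rate=6); F=m(); print(round(y,2),round(float(w2g(get_position())[1]),2),round(F,2))
    if F<-9: break
hold(0.8); print(m(),get_clock())
```

```text
-17.45 -17.93 -8.41
-17.33 -17.86 -9.0
-17.21 -17.82 -8.99
-17.09 -17.76 -8.93
-9.09188678452795 34.65
```

That puts about 9 N on the knob, so roughly 6 N on the roller, held for over 1 s. Now I'll back off and check.

Run:
```python
from h import *
move_straight(g2w(20,-19.5,48).tolist(),rate=6); print(fy())
move_straight(g2w(20,-32,48).tolist(),rate=30); hold(.2); print('free',np.mean([fy() for _ in range(5)]))
move_straight(g2w(20,-32,160).tolist(),rate=120)
f=grab_frame('wrist'); save(f,'w7')
goto_joints([-1.33, 0.423, 1.63, 0, 1.089, -0.019]); hold(.3)
print(get_clock(),get_wrist_force())
f=grab_frame('top'); c=cv2.resize(f['pixels'][180:300,240:420],None,fx=4.4,fy=4.4,interpolation=cv2.INTER_CUBIC); cv2.imwrite('pics/t7.png',cv2.convertScaleAbs(c,alpha=2))
E=np.array(f['extrinsics']);v,u=np.mgrid[0:384,0:512]; z=f['z_map']
g=w2g(np.stack([(u-f['cx'])/f['fx']*z,-(v-f['cy'])/f['fy']*z,-z],-1)@E[:3,:3].T+E[:3,3]); ok=z>0
X,Y,Z=g[...,0],g[...,1],g[...,2]
def sh(n,m): q=g[m&ok]; print(n,len(q),np.round(np.percentile(q,2,axis=0),1),np.round(np.percentile(q,98,axis=0),1))
sh('roller top',(X>-45)&(X<5)&(Y>0)&(Y<60)&(Z>78))
for lo,hi in((-50,-38),(-30,-5)): sh('jaw blade',(X>lo)&(X<hi)&(Z>25)&(Z<34)&(Y>-5)&(Y<25)); sh('anvil',(X>lo)&(X<hi)&(Z>25)&(Z<34)&(Y>44)&(Y<70))
sh('knob',(abs(X-20)<25)&(Z>70)&(Z<80)&(Y<25)&(Y>-90))
f=grab_frame('scene'); im=cv2.resize(f['pixels'][130:245,110:265],None,fx=5,fy=5,interpolation=cv2.INTER_CUBIC); cv2.imwrite('pics/s7.png',im)
```

```text
-0.2293718715850403
free -0.9097229403624908
39.4583 [ 1.4338428   0.62996255 -0.50148896]
roller top 208 [-28.4  21.3  79.7] [-4.2 45.6 85.1]
jaw blade 47 [-49.6   7.8  28.5] [-38.5  19.7  33.2]
anvil 52 [-49.7  47.7  27.4] [-38.3  61.4  32.3]
jaw blade 54 [-29.6   8.1  27.4] [-6.4 19.6 33. ]
anvil 110 [-29.7  47.2  28.2] [-5.7 61.5 33. ]
knob 84 [12.8 -6.1 71.5] [28.  10.2 76.6]
```

View pics/t7.png

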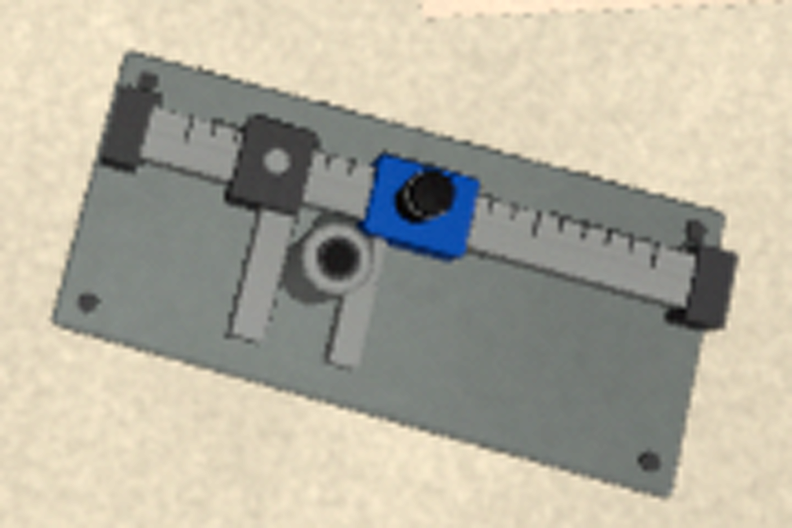

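View pics/s7.png

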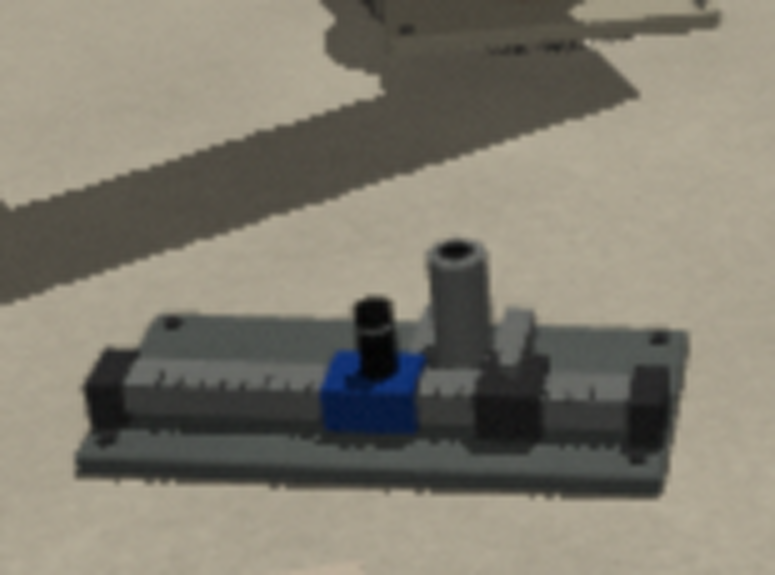

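View pics/w7.png

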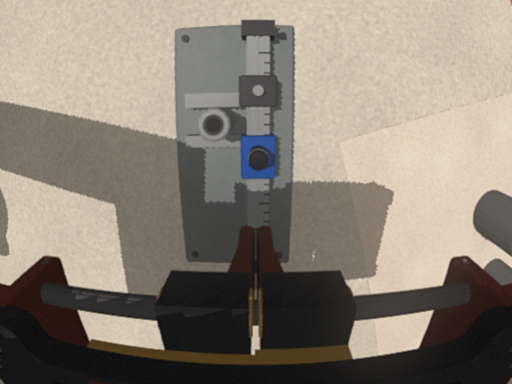

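Run:
```python
from h import *
print(get_clock()); hand_in()
```

```text
39.5583
the job is handed in; nothing more can be done
```

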